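Prime the colour feeder

ROBOT

A 6-joint arm with a two-finger parallel gripper is mounted at the origin on a cart in front of the work surface, level with it; the furniture and walls round the work are solid. World frame = base frame: x ahead of the robot, y to its left, z up, the work surface at z = 0. Lengths are in m, angles in rad, forces in N, time in s.
With the tool pointing down it reaches from about 0.3 to 0.875 m from the base axis. Payload 4.2 kg.
Tool frame: the origin (TCP) lies midway between the tips of the shut fingers; the grasp point (between the pads) lies 19 mm behind it (ctrl.grasp_offset is the distance from the TCP to the grasp point, in m); z points along the fingers, y is the line along which they close (so a half turn about z gives the same grasp; the last joint's range is limited). The gripper opens to 85 mm and grips with 20 to 120 N. Pads are 22 mm wide; open, the fingers measure 114 mm over their backs; the gripper's body (76 mm by 85 mm) begins 54 mm behind the grasp point. The pads swing forward as they close: fully open they stand 13 mm farther back than shut.
Start: joints at [1.272, 0.32, 1.565, -0, 1.257, -0.02], TCP at [0.158, 0.553, 0.231] pointing down, gripper open.
Joint ranges: [-3.11, 3.11], [-0.84, 2.01], [0.21, 2.61], [-1.34, 4.49], [0.05, 2.63], [-2.56, 2.56]. Speed limits (rad/s): [2.57, 2.57, 3.14, 3.14, 3.14, 3.14].

INTERFACE

Orientations are given as a rotation vector (axis times angle).
In Python, from plant import ctrl gives the robot as it stands.
- The arm moves only by the tool drive_tool, never from a script. Its argument "series" is one flat list of numbers, 4 for each row, row after row: the shift along the tool's x, y, z in mm, then the turn about the tool's z in rad. A call has 1 to 12 rows; each row is the pose to reach, as a shift and turn from the pose commanded when the call began, along the tool's axes at that moment; what a row does not reach only later rows make up. A row lasts 1/12 s, in which the tool goes at most 41.7 mm and 7.16 degrees, less where a joint would pass 70% of its speed; a pose out of reach is approached as far as the arm can. A call with a gripper value outside its range is refused whole. "grip" is the opening in per cent of the stroke, from 0 (shut) to 100 (fully open), set as the call begins (left out, the last holds). The fingers move at their own pace and stop on an object; "newtons" is the grip in N (left out, the last holds). Time passes only in rows, so rows that repeat a pose let the fingers close. It gives the time, the measured TCP pose, the force, the opening and the grip force at its end, in the units of the state.
- ctrl.read_state(): the state, without advancing time (a new reading comes with each control period).
- ctrl.camera(name): name is "side" or "top"; returns (picture, depth): 420x560x3 uint8, red, green, blue; 420x560 float32, m along the optical axis (not along the pixel's ray), 0 where there is no reading.
- ctrl.get_calibration(name): a dict with "vfov" (degrees; the focal length in pixels is half the picture's height over the tangent of half this angle, whatever the lens; pixels are square), "cx", "cy" (the principal point, pixels), "distortion" ([k1, k2, p1, p2, k3] as OpenCV has them; the pictures are not rectified), "position" and "attitude" of the camera in the world. Camera axes: x right, y down, z forward; pixel columns grow to the right and rows downward; lengths in m; the calibration is good to about 2 mm. A picture is of the moment at which its call begins. get_calibration takes no time and is no camera call.
- ctrl.sign_off(): hands the job in; it is judged then, once.
Trained networks look in the newest picture that a camera, given by its name, has taken for a name from the list of things; names that differ only in an ending like _2 or _b are one class to them, and where a whole thing is asked for, a point or a joint stands for the part that bears it (a point fixed in the world has none). Each returns a list of dicts, best first, with "score" (0 to 1); they miss things now and then, are a little off and sometimes report something else, mostly with a low value. They report only what shows in the picture. A call takes as long as a camera call. They do not tell look-alikes from the thing itself.
- ctrl.look_for(camera, query): "point" ([x, y, z] in m, in world coordinates, good to about 4 mm: the middle of the surface that is visible of it).
- ctrl.silhouettes(camera, query): "pixels" (420x560 bool, what is visible of it).
- ctrl.place_of(camera, query): "point" ([x, y, z] in m, in world coordinates, good to about 4 mm: a listed point, or the origin of a listed thing).
The state is a dict: "time_s": time; "joint_positions": joint angles; "qvel": joint speeds; "effort": joint torques, N m; "eef_pos": TCP position; "orientation": TCP orientation; "force": force on the tool from outside, world axes, zero at the start; "torque": the same for the moment, N m; "opening": finger opening in m; "grip_force": force on a finger pad.
Only numpy, scipy, OpenCV 4.12 (cv2) and the standard library are available. Lean on these libraries where they do the work, as an engineer would, in place of code of your own. Each camera call takes 0.05 s, during which the arm holds its last target. There are 200 camera calls.

TASK

Get the colour feeder ready for printing: first turn its bar knob, in small turns, until the sliding pointer on the scale lines up with the fixed index wedge opposite it. Then take the priming key (the plug with a flat wing on top and two lugs at its foot), put it into the feeder's round neck with the lugs through the slots, push it straight down against the spring until its flange meets the neck, and twist it a quarter turn clockwise (seen from above) against the return spring. Finish while still holding the key pushed home and turned, since both springs throw it back if it is let go; leave the pointer setting and the other things on the table as they are.

Things in the scene. Friction and masses are not known exactly. Their poses are not given: they have to be found in the camera images.
- doser: The colour feeder: a grey box fixed to the table, 120 mm (x) by 260 mm (y) by 50 mm high, origin at the centre of its underside, x away from the robot, y to the left, z up. Neck at y = -65 mm, knob at y = +70 mm, scale along the front edge of its top
- neck_mouth (a point): Centre of the top face of the feeder's round aluminium neck, 84 mm above the table; axes as the feeder's. Outside diameter about 62 mm, bore 31 mm, two slots at +x and -x, each 14 mm wide and reaching 24 mm from the axis, through a lip 8 mm thick; under the lip the inside is 52 mm wide
- plunger (a joint): Downward travel (m) of the spring plate inside the neck: 0 at rest, 13 mm below the mouth, to 0.0125. About 5 N at first touch, 11 N fully down. The key's foot stands on it, the lugs between four stops that turn along with the key. The lugs clear the lip for turning once it is down by 4 mm
- turner (a joint): Turn of the spring plate inside the neck (rad): 0 at rest, with the stops in line with the slots; grows clockwise seen from above, to a hard stop at 1.57. A return spring resists with 0.015 to 0.095 N m. The key has about 0.15 rad of play between the stops, so the plate may lag the key by that much
- key_grip (a point): Middle of the priming key's wing, 54 mm above its foot; z up. Loose, upright, 69 mm tall, 0.14 kg. Stem 26 mm across; two lugs at the bottom (8 mm wide, 8 mm high) reach 21 mm out at +x and -x; flange 44 mm across at 24 to 31 mm; flat wing 48 mm along x, 14 mm along y, at 31 to 69 mm. In the neck: 41 mm above the mouth at first touch of the spring, 30 mm when home
- knob_grip (a point): Point on the vertical axis of the feeder's knob at the height to grip, 88 mm above the table. The knob is a black upright bar, 46 mm along its x, 14 mm thick along its y, standing from 56 to 102 mm above the table, with a disc 44 mm in diameter round its foot, up to 66 mm
- dose_knob (a joint): Turn of that knob (rad), growing clockwise seen from above, range -0.2 to 3.2; it stays where it is left. It drives the pointer 20 mm toward the feeder's +y (to the left) for each radian clockwise
- pointer_tip (a point): Tip of the small dark sliding pointer on the scale plate along the front of the feeder's top; it points to +x (away from the robot) and moves only along the feeder's y when the knob is turned; it cannot be pushed by hand
- mark_tip (a point): Tip of the small dark index wedge fixed on the same scale plate opposite the pointer, pointing to -x (toward the robot); its axes are those of the feeder. Aligned when the two tips have the same y in the feeder's axes
- blank_plug: A different, loose plug that is to be left alone: round stem 48 mm in diameter without lugs, flange 56 mm, small round mushroom head 32 mm across, 61 mm tall; origin at its underside. It and the key may have changed places
- tiny_block: Loose wooden printing block 46 x 28 x 34 mm, left alone; origin at its underside
- spool: Loose spool of black thread 30 mm across and 42 mm tall, left alone; origin at its underside
There are look-alikes about, which are no part of the job. What is shaped like the part that bears key_grip but blue, green or turquoise is not meant.

How it is judged:
By the outcome, as a careful person would: the job done as asked, in the order asked, and still so for the second after the job is handed in, while the arm keeps its last pose, push and grip.
It also fails if it takes over 72 s, if anything falls off the work surface, if the arm or the gripper's body presses on something with over 40 N, if the wrist force passes 120 N, or if a joint passes its speed limit or range.

## Working session

There is one attempt and no reset: what is moved stays moved. The work goes in short steps, Python scripts to look and compute and a tool call to move; the robot and the scene stay as the last step left them, time stands still between calls to the robot, and variables do not carry over. Pictures are saved under pics/ and viewed, at most 13 in all, crops included, and the job is handed in when it is done.

Besides the shell and the picture viewer there is one more tool, called after ">>>" as a command line: name --argument value ..., lists and objects as JSON in quotes. drive_tool: Moves the arm, as the interface text tells. Its arguments: {"type":"object","properties":{"series":{"type":"array","items":{"type":"number"}},"grip":{"type":"number"},"newtons":{"type":"number"}},"required":["series"]}

```bash
ls; mkdir -p pics; cat > h.py <<'E'
import numpy as np, cv2
from plant import ctrl
from scipy.spatial.transform import Rotation as R
def K(n):
    c=ctrl.get_calibration(n); f=210/np.tan(np.radians(c["vfov"])/2)
    return c,np.array([[f,0,c["cx"]],[0,f,c["cy"]],[0,0,1.]]),np.array(c["distortion"],float)
def rot(a):
    a=np.array(a,float)
    if a.shape==(3,3): return a
    return R.from_rotvec(a).as_matrix() if a.size==3 else R.from_quat(a).as_matrix()
def ray(n,uv):
    c,k,d=K(n); p=cv2.undistortPoints(np.array(uv,float).reshape(-1,1,2),k,d)[:,0]
    return np.array(c["position"]), np.c_[p,np.ones(len(p))]@rot(c["attitude"]).T
def on_z(n,uv,z):
    o,r=ray(n,uv); return o+r*((z-o[2])/r[:,2])[:,None]
def px(n,P):
    c,k,d=K(n); Rm=rot(c["attitude"]); q=(np.array(P,float).reshape(-1,3)-np.array(c["position"]))@Rm
    return cv2.projectPoints(q,np.zeros(3),np.zeros(3),k,d)[0][:,0]
def save(n,name,box=None,s=1):
    im,dp=ctrl.camera(n); i=im[:,:,::-1]
    if box: i=i[box[1]:box[3],box[0]:box[2]]
    i=cv2.resize(i,None,fx=s,fy=s,interpolation=cv2.INTER_CUBIC); cv2.imwrite("pics/"+name,i); return im,dp
E
python3 - <<'E'
from h import *
for n in("top","side"):
    print(n,ctrl.get_calibration(n))
    save(n,n+"0.png")
    for q in ["doser","neck_mouth","key_grip","knob_grip","pointer_tip","mark_tip","blank_plug","tiny_block","spool"]:
        print(q,[(np.round(d["point"],4).tolist(),round(d["score"],2),px(n,d["point"])[0].round().tolist()) for d in ctrl.place_of(n,q)])
print(ctrl.read_state())
a=cv2.imread("pics/top0.png");b=cv2.imread("pics/side0.png")
E
```

```text
pics
top {'vfov': 46.378547403198056, 'cx': 277.2458509679872, 'cy': 206.2275958838596, 'distortion': array([-0.0901069,  0.       ,  0.       ,  0.       ,  0.       ]), 'position': array([0.49110151, 0.23234339, 1.11126727]), 'attitude': array([-2.20727211,  2.18701939, -0.11126283])}
doser [([0.6455, 0.1376, 0.0007], 0.84, [306.0, 175.0])]
neck_mouth [([0.6577, 0.0747, 0.0867], 0.56, [339.0, 164.0])]
key_grip [([0.5208, 0.3598, 0.058], 0.91, [204.0, 228.0]), ([0.4916, 0.1235, 0.0544], 0.79, [314.0, 242.0]), ([0.4061, 0.1308, 0.0517], 0.71, [310.0, 282.0]), ([0.7947, 0.0691, 0.0565], 0.68, [339.0, 105.0])]
knob_grip [([0.6262, 0.2038, 0.0908], 0.91, [278.0, 178.0])]
pointer_tip [([0.6116, 0.1067, 0.0552], 0.6, [322.0, 187.0])]
mark_tip [([0.6064, 0.1224, 0.0569], 0.62, [315.0, 189.0])]
blank_plug [([0.4209, 0.2711, -0.0021], 0.83, [246.0, 273.0])]
tiny_block [([0.4746, 0.3277, 0.0014], 0.86, [221.0, 249.0]), ([0.5212, 0.3577, 0.0562], 0.51, [205.0, 228.0])]
spool [([0.3453, 0.3716, -0.0018], 0.67, [201.0, 307.0])]
side {'vfov': 50.498727276128335, 'cx': 271.68587838897383, 'cy': 21
[... 1089 characters left out ...]
.4, [306.0, 257.0])]
{'time_s': 1.0, 'joint_positions': array([ 1.27201893e+00,  3.19586759e-01,  1.56450328e+00,  2.11839106e-05,
        1.25741799e+00, -2.00268712e-02]), 'qvel': array([ 0.00063664,  0.00052147, -0.00087596, -0.00105069,  0.00108906,
        0.00027192]), 'effort': array([ 1.16846309e-04, -4.15416634e+01, -2.34422421e+01, -3.21175185e-05,
        2.21860942e-04,  4.57173030e-06]), 'eef_pos': array([0.15822359, 0.55280834, 0.23134428]), 'orientation': array([-4.36453329e-01, -3.11112074e+00, -1.36261599e-04]), 'force': array([-1.09677262, -0.56337616, -0.06580684]), 'torque': array([ 0.0276449 , -0.02496305, -0.01358427]), 'grip_force': 0.0, 'opening': 0.08542492891630141}
```

View pictures.

```bash
python3 - <<'E'
import cv2
a=cv2.imread("pics/top0.png");b=cv2.imread("pics/side0.png")
a=cv2.resize(a[80:330,170:400],None,fx=1.74,fy=1.74*1.2/1.2,interpolation=2);b=cv2.resize(b[150:320,130:450],None,fx=1.25*2,fy=2.5,interpolation=2)
cv2.imwrite("pics/a1.png",cv2.resize(cv2.imread("pics/top0.png")[80:330,170:400],None,fx=2.4,fy=2.4,interpolation=2));cv2.imwrite("pics/b1.png",b)
E
```

```text
(no output)
```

View pics/a1.png

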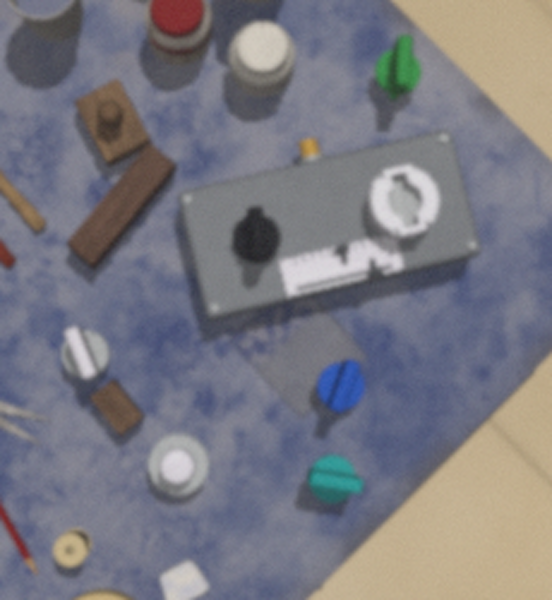

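View pics/b1.png

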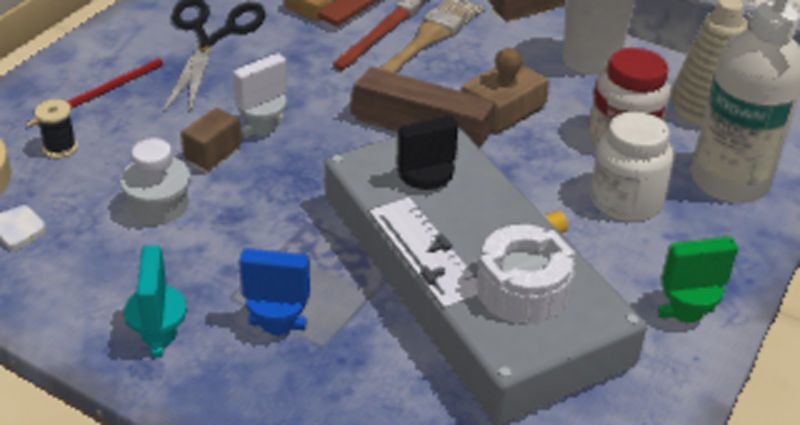

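The top picture shows four wing plugs: white/grey at (205,228), blue at (312,241), turquoise at (310,280) and green at (338,108). The blank plug with the round head is at (244,274). I choose the white/grey one. The pointer is at about (327,190), to the right of the index wedge at about (313,185). Next I measure the bars' yaw from depth.

```bash
cat >> h.py <<'E'
def cloud(n,im=None,dp=None):
    if dp is None: im,dp=ctrl.camera(n)
    v,u=np.mgrid[:420,:560]; o,r=ray(n,np.c_[u.ravel(),v.ravel()])
    P=o+r*dp.reshape(-1,1); P[dp.ravel()==0]=np.nan
    return P.reshape(420,560,3),im
def near(P,c,rad,z0,z1):
    Q=P.reshape(-1,3); m=(np.hypot(*(Q[:,:2]-np.array(c)).T)<rad)&(Q[:,2]>z0)&(Q[:,2]<z1); return Q[m]
E
python3 - <<'E'
from h import *
save("top","c1.png",(300,160,364,208),10)
from h import *
for n in("top","side"):
    P,im=cloud(n)
    for nm,c,rad,z0,z1 in (("knob",(.628,.205),.035,.093,.112),("key",(.519,.36),.035,.06,.08),("neck",(.658,.074),.04,.078,.092)):
        Q=near(P,c,rad,z0,z1)
        if len(Q)<5: print(n,nm,len(Q));continue
        r=cv2.minAreaRect(Q[:,:2].astype(np.float32)*1000)
        w,V=np.linalg.eigh(np.cov(Q[:,:2].T))
        e=V[:,1]
        print(n,nm,len(Q),"mean",Q.mean(0).round(4),"zmed",np.median(Q[:,2]).round(4),"pca deg",np.degrees(np.arctan2(e[1],e[0])).round(1),"sd",np.sqrt(w).round(4),"rect",np.round(r[0],1),np.round(r[1],1),round(r[2],1))
    # feeder top
    Q=near(P,(.644,.136),.16,.044,.056); r=cv2.minAreaRect(Q[:,:2].astype(np.float32)*1000); print(n,"box",len(Q),np.round(r[0],1),np.round(r[1],1),r[2],np.median(Q[:,2]))
E
```

```text
top knob 149 mean [0.6261 0.2055 0.1019] zmed 0.1023 pca deg -173.2 sd [0.0041 0.0134] rect [626.6 205.4] [45.5 13.9] 7.1
top key 152 mean [0.5226 0.3603 0.0689] zmed 0.0692 pca deg -156.2 sd [0.0041 0.0137] rect [522.6 360.8] [47.3 14. ] 23.2
top neck 447 mean [0.6597 0.0748 0.0843] zmed 0.0844 pca deg 104.6 sd [0.0173 0.0182] rect [659.7  75. ] [60.4 61.8] 16.3
top box 5248 [660.8 150. ] [268.8 284.8] 44.41390609741211 0.050791496960300275
side knob 181 mean [0.6244 0.2011 0.1   ] zmed 0.1011 pca deg -173.5 sd [0.004  0.0133] rect [624.9 203.1] [44.8 14.2] 6.7
side key 140 mean [0.5204 0.356  0.0667] zmed 0.0676 pca deg -156.5 sd [0.0044 0.0143] rect [521.2 358.8] [47.2 17.9] 26.3
side neck 634 mean [0.6579 0.071  0.0834] zmed 0.0839 pca deg 67.1 sd [0.0171 0.0183] rect [658.5  74. ] [62.6 60.5] 56.2
side box 5128 [657.4 130.5] [270.2 290.6] 60.28810119628906 0.05028793450534125
```

View pics/c1.png

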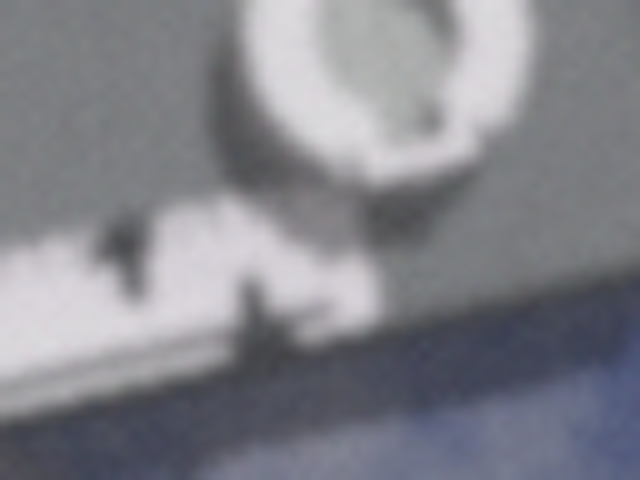

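Wedge tip is at about (313.7,189.5) and pointer tip at about (325,188.5). The knob, key and neck sizes and heights all match the description. Next I compute the move to above the knob.

```bash
cat >> h.py <<'E'
def plan(xyz,yaw=None):
    "tool-frame shift (mm) and turn to bring the TCP to xyz with tool y at yaw deg"
    s=ctrl.read_state(); Rm=R.from_rotvec(s["orientation"]).as_matrix()
    d=Rm.T@(np.array(xyz)-s["eef_pos"])*1000; y=np.degrees(np.arctan2(Rm[1,1],Rm[0,1]))
    t=0 if yaw is None else (y-yaw+90)%180-90
    print("t",round(s["time_s"],2),"tcp",s["eef_pos"].round(4),"yaw",y.round(1),"tilt",np.degrees(np.arccos(-Rm[2,2])).round(2),"shift",d.round(1),"turn",np.radians(t).round(3),"F",s["force"].round(1),"open",round(s["opening"],4),"gf",s["grip_force"])
E
python3 - <<'E'
from h import *
print(on_z("top",[[313.7,189.5],[325,188.5]],.055))
plan((.626,.2045,.17),97)
E
```

```text
[[0.60626515 0.12440572 0.055     ]
 [0.60874203 0.09974239 0.055     ]]
t 1.15 tcp [0.1583 0.5528 0.2313] yaw 74.0 tilt 0.0 shift [-545.5 -206.1   61.3] turn -0.401 F [-1.  -0.2  0.1] open 0.0856 gf 0.0
```

>>> drive_tool --series '[-545,-206,0,-0.4,-545,-206,0,-0.4,-545,-206,0,-0.4,-545,-206,0,-0.4,-545,-206,0,-0.4,-545,-206,0,-0.4,-545,-206,0,-0.4,-545,-206,0,-0.4,-545,-206,0,-0.4,-545,-206,0,-0.4,-545,-206,0,-0.4,-545,-206,0,-0.4]' --grip 60

```text
time_s: 2.15
eef_pos: [0.5535, 0.258, 0.2315]
orientation: [-0.19, 3.136, 0.001]
force: [-1.0, 1.1, -0.1]
opening: 0.0512
grip_force: 0.0
```

```bash
python3 -c "
from h import *
plan((.626,.2045,.071),97)"
```

```text
t 2.15 tcp [0.5535 0.258  0.2315] yaw 96.9 tilt 0.02 shift [-65.4 -61.9 160.4] turn -0.001 F [-1.   1.1 -0.1] open 0.0512 gf 0.0
```

>>> drive_tool --series '[-65,-62,60,0,-65,-62,60,0,-65,-62,60,0,-65,-62,60,0,-65,-62,60,0]'

```text
time_s: 2.57
eef_pos: [0.6242, 0.2049, 0.1699]
orientation: [0.187, -3.133, 0.0]
force: [-0.2, 0.4, -0.9]
opening: 0.0514
grip_force: 0.0
```

```bash
python3 -c "
from h import *
plan((.626,.2045,.071),97)
save('top','d1.png'); save('side','d2.png')
a=cv2.imread('pics/d1.png')[110:260,230:370]; b=cv2.imread('pics/d2.png')[150:300,240:380]
cv2.imwrite('pics/d3.png',cv2.resize(np.hstack([a,b]),None,fx=2.8,fy=2.8,interpolation=2))"
```

```text
t 2.57 tcp [0.6242 0.2049 0.1699] yaw 96.8 tilt 0.16 shift [-2.  -0.6 98.9] turn -0.003 F [-0.2  0.4 -0.9] open 0.0514 gf 0.0
```

View pics/d3.png

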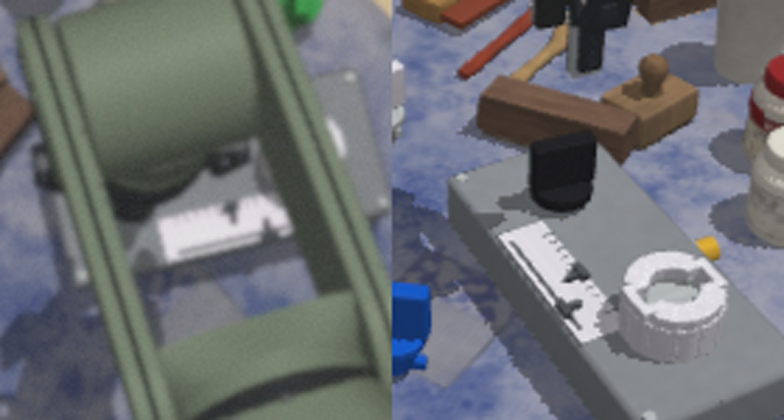

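The gripper is centred above the knob, and both cameras still see the scale: pointer at (568,308), wedge at (577,272) in the side half. I descend and close.

>>> drive_tool --series '[-2,0,30,0,-2,0,60,0,-2,0,85,0,-2,0,98,0,-2,0,98,0,-2,0,98,0]'

```text
time_s: 3.17
eef_pos: [0.6258, 0.2073, 0.0743]
orientation: [-0.193, 3.135, 0.001]
force: [0.4, -0.5, 0.9]
opening: 0.0514
grip_force: 0.0
```

>>> drive_tool --series '[0,0,0,0,0,0,0,0,0,0,0,0,0,0,0,0,0,0,0,0,0,0,0,0]' --grip 0 --newtons 40

```text
time_s: 3.67
eef_pos: [0.6271, 0.2057, 0.0754]
orientation: [-0.19, 3.133, -0.0]
force: [-1.1, -2.7, 6.4]
opening: 0.013
grip_force: 40.9
```

```bash
cat >> h.py <<'E'
NECK=np.array([.659,.0745]); YAW=np.radians(14.2)
def scale(n,name,N=4):
    "rectified feeder-frame view of the scale, 5 px/mm, rows +x up, cols +y left"
    ex=np.array([np.cos(YAW),np.sin(YAW)]); ey=np.array([-ex[1],ex[0]])
    ims=np.mean([ctrl.camera(n)[0].astype(float) for _ in range(N)],0).astype(np.float32)
    xs=np.arange(-20,-75,-.2)/1000; ys=np.arange(75,-25,-.2)/1000   # rel. to neck
    X,Y=np.meshgrid(xs,ys,indexing="ij"); G=NECK+X[...,None]*ex+Y[...,None]*ey
    uv=px(n,np.c_[G.reshape(-1,2),np.full(X.size,.055)]).astype(np.float32).reshape(*X.shape,2)
    o=cv2.remap(ims[:,:,::-1].copy(),uv[...,0],uv[...,1],cv2.INTER_CUBIC).clip(0,255).astype(np.uint8)
    cv2.imwrite("pics/"+name,o); return o
E
python3 -c "
from h import *
plan((.626,.2045,.071),97)
a=scale('top','e1.png');b=scale('side','e2.png'); cv2.imwrite('pics/e.png',np.vstack([a,b]))"
```

```text
t 3.67 tcp [0.6271 0.2057 0.0754] yaw 96.9 tilt 0.17 shift [ 1.2 -1.1  4.4] turn -0.001 F [-1.1 -2.7  6.4] open 0.013 gf 40.8549964427948
```

View pics/e.png

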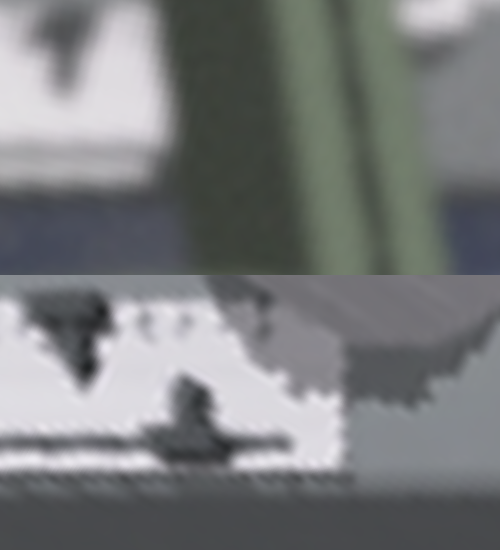

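Rectified side view (lower half): wedge tip is at column 83 and pointer tip at column 188, so about 21 mm remains, roughly 1.05 rad. I turn 0.9 first and measure again.

>>> drive_tool --series '[0,0,-2,0.1,0,0,-2,0.2,0,0,-2,0.3,0,0,-2,0.4,0,0,-2,0.5,0,0,-2,0.6,0,0,-2,0.7,0,0,-2,0.8,0,0,-2,0.9,0,0,-2,0.9,0,0,-2,0.9,0,0,-2,0.9]'

```text
time_s: 5.07
eef_pos: [0.6269, 0.2051, 0.0754]
orientation: [1.188, 2.906, -0.001]
force: [2.6, -4.9, -2.5]
opening: 0.0134
grip_force: 40.5
```

```bash
python3 -c "
from h import *
plan((.626,.2045,.071))
a=scale('top','f1.png');b=scale('side','f2.png'); cv2.imwrite('pics/f.png',np.vstack([a,b])[:, :400])
for q in ('pointer_tip','mark_tip'):
  for n in ('side','top'):
    for d in ctrl.place_of(n,q)[:1]:
      v=np.array(d['point'])[:2]-NECK; print(n,q,round(d['score'],2),'feeder x,y rel neck',(v@[np.cos(YAW),np.sin(YAW)]).round(4),(v@[-np.sin(YAW),np.cos(YAW)]).round(4))
"
```

```text
t 5.07 tcp [0.6269 0.2051 0.0754] yaw 45.5 tilt 0.11 shift [ 0.2 -1.   4.4] turn 0.0 F [ 2.6 -4.9 -2.5] open 0.0134 gf 40.54495453834534
side pointer_tip 0.49 feeder x,y rel neck -0.0356 0.0565
top pointer_tip 0.41 feeder x,y rel neck -0.0368 0.0557
side mark_tip 0.56 feeder x,y rel neck -0.1161 0.2945
top mark_tip 0.4 feeder x,y rel neck -0.039 0.0615
```

View pics/f.png

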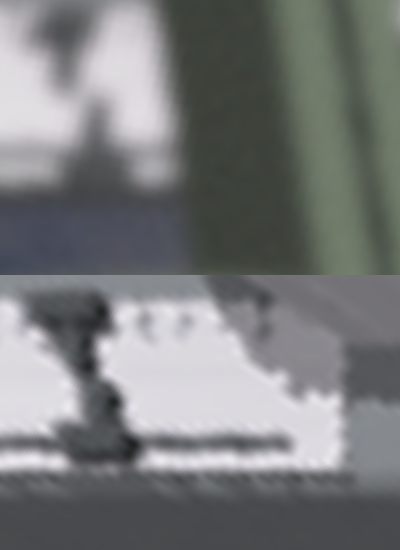

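Side half: wedge tip at about (83,385), pointer tip at about (97,380). Top half: wedge tip (65,92), pointer tip (97,105). The two views disagree, 3 mm against 6.5 mm, so the parts may differ in height. I check with depth.

```bash
cat >> h.py <<'E'
def scale3(n,N=4):
    c=[ctrl.camera(n) for _ in range(N)]
    im=np.mean([i.astype(float) for i,_ in c],0); dp=np.median([d for _,d in c],0)
    P,_=cloud(n,im,dp); g=im.mean(2); v=P[...,:2]-NECK
    fx=1e3*(v@[np.cos(YAW),np.sin(YAW)]); fy=1e3*(v@[-np.sin(YAW),np.cos(YAW)]); z=1e3*P[...,2]
    return fx,fy,z,g
E
python3 -c "
from h import *
for n in ('side','top'):
    fx,fy,z,g=scale3(n)
    m=(fx>-60)&(fx<-22)&(fy>45)&(fy<68)&(z>48)&(z<70)
    v,u=np.where(m)
    print(n,v.min(),v.max(),u.min(),u.max())
    for r in range(v.min(),v.max()+1):
        s=[f'{fx[r,c]:.0f},{fy[r,c]:.0f},{z[r,c]:.0f}' for c in range(u.min(),u.max()+1) if m[r,c] and g[r,c]<130]
        if s: print(r,' '.join(s))
"
```

```text
side 243 260 290 313
243 -26,67,58
244 -30,67,58 -29,65,58 -27,65,58 -25,65,58
245 -31,66,56 -30,64,58 -29,62,58 -27,62,58 -26,60,59
246 -31,65,55 -30,63,56 -30,61,58 -29,59,59 -26,59,57 -25,58,58
247 -35,62,56 -33,62,56 -32,60,57 -30,59,57 -29,58,58 -28,56,59 -27,55,58 -24,56,57
248 -36,60,56 -35,59,57 -34,58,57 -31,59,55 -30,57,56 -29,55,57 -27,55,57 -25,54,56
249 -39,59,55 -37,58,56 -35,58,55 -32,59,53 -31,59,53 -29,57,53 -29,55,55 -27,55,54 -24,55,53
250 -56,61,59 -54,61,59 -53,59,60 -43,56,57 -39,58,54 -38,57,54 -35,58,52 -29,55,53
251 -57,60,58 -56,58,59 -54,58,58 -52,58,58 -47,56,57 -45,55,57 -44,55,57 -42,54,57
252 -57,66,50 -57,59,56 -57,56,58 -56,55,59 -54,55,58 -52,54,59 -49,55,56 -48,54,56 -47,53,57 -45,52,57 -43,53,55
253 -60,65,49 -58,64,50 -58,62,52 -57,59,54 -57,56,57 -56,53,58 -55,53,58 -54,52,59 -52,51,59 -48,53,55 -47,52,55 -45,52,54
254 -59,63,49 -57,62,49 -57,59,51 -58,54,56 -57,52,58 -56,50,59 -54,50,58 -53,49,58 -48,53,53
255 -59,60,49 -57,59,49 -57,52,55 -57,49,58 -55,48,57 -53,48,56
256 -59,58,48 -59,56,50 -57,56,49 -57,52,52 -57,48,56 -55,49,54 -53,48,54
257 -58,54,49 -57,52,50 -52,46,53
258 -59,52,48 -58,51,49 -58,47,52
259 -59,48,50 -57,48,49
260 -58,46,49
top 181 198 309 322
182 -23,59,58 -23,57,58
183 -23,66,56 -24,64,59 -24,62,57 -25,60,59 -26,58,61
184 -26,67,58 -26,65,60 -27,62,58 -27,60,58
185 -28,67,59 -28,65,58 -29,63,59 -29,61,57
186 -31,63,58 -31,61,56
187 -33,62,57
188 -36,62,58
191 -44,55,57
192 -46,56,57
193 -48,56,57 -48,54,55
194 -50,59,55 -50,57,59 -51,55,57 -51,53,58 -52,51,60
195 -52,62,61 -52,60,58 -52,58,59 -53,56,59 -54,54,60 -54,51,59 -55,49,59
196 -53,62,56 -54,60,58 -55,58,60 -55,56,59 -56,54,60 -56,52,56 -56,49,50 -57,46,49
197 -55,62,52 -56,61,56 -56,58,50 -57,55,49 -57,53,49 -58,51,48 -58,49,50 -59,47,48
198 -56,67,49 -57,65,50 -57,62,49
```

With depth, using only top faces (z ≈ 58): pointer y ≈ 55.3, wedge y ≈ 61–62. The side view had been skewed by the wedges' side faces. I turn 0.25 and measure by top-face centroids.

>>> drive_tool --series '[0,0,0,0.1,0,0,0,0.2,0,0,0,0.25,0,0,0,0.25,0,0,0,0.25,0,0,0,0.25]'

```text
time_s: 6.57
eef_pos: [0.6267, 0.205, 0.0754]
orientation: [1.541, 2.736, -0.001]
force: [2.2, -4.8, -2.4]
opening: 0.0131
grip_force: 40.6
```

```bash
cat > m.py <<'E'
from h import *
plan((.626,.2045,.071))
def rect(n,N=6,z=.058):
    ex=np.array([np.cos(YAW),np.sin(YAW)]); ey=np.array([-ex[1],ex[0]])
    ims=np.mean([ctrl.camera(n)[0].astype(float).mean(2) for _ in range(N)],0).astype(np.float32)
    xs=np.arange(-22,-64,-.2); ys=np.arange(85,35,-.2)
    X,Y=np.meshgrid(xs,ys,indexing="ij"); G=NECK+X[...,None]*ex/1e3+Y[...,None]*ey/1e3
    uv=px(n,np.c_[G.reshape(-1,2),np.full(X.size,z)]).astype(np.float32).reshape(*X.shape,2)
    return xs,ys,cv2.remap(ims,uv[...,0],uv[...,1],cv2.INTER_LINEAR)
out=[]
for n in ("top","side"):
    xs,ys,o=rect(n); out.append(o)
    print(n,"white",np.percentile(o,90).round(),"dark",o.min().round())
    for x in range(-26,-56,-2):
        row=o[np.argmin(abs(xs-x))]; s=(row[(ys<76)&(ys>44)]); yy=ys[(ys<76)&(ys>44)]
        w=np.clip(150-s,0,None); d=yy[w>0]
        if len(d): print(x,"centroid %.1f"%((w*yy).sum()/w.sum()),"ext %.1f %.1f"%(d.max(),d.min()),"min at %.1f (%.0f)"%(yy[s.argmin()],s.min()))
import sys; cv2.imwrite("pics/"+sys.argv[1],cv2.resize(np.vstack(out).clip(0,255).astype(np.uint8),None,fx=1.4,fy=1.4))
E
python3 m.py g.png
```

```text
t 6.57 tcp [0.6267 0.205  0.0754] yaw 31.2 tilt 0.11 shift [-0.  -0.9  4.4] turn 0.0 F [ 2.2 -4.8 -2.4] open 0.0131 gf 40.57014584541321
top white 222.0 dark 62.0
-26 centroid 62.6 ext 69.0 44.2 min at 62.2 (85)
-28 centroid 63.0 ext 68.8 57.4 min at 62.8 (88)
-30 centroid 62.5 ext 66.8 58.6 min at 63.2 (103)
-32 centroid 62.4 ext 65.0 59.8 min at 61.6 (117)
-34 centroid 62.4 ext 64.4 60.4 min at 62.0 (123)
-36 centroid 62.4 ext 63.8 61.0 min at 62.4 (132)
-38 centroid 62.6 ext 63.2 61.8 min at 63.0 (146)
-40 centroid 61.4 ext 61.8 61.0 min at 61.4 (146)
-42 centroid 61.5 ext 62.6 60.2 min at 61.6 (137)
-44 centroid 61.3 ext 63.2 59.4 min at 62.2 (131)
-46 centroid 61.3 ext 63.6 59.0 min at 60.6 (122)
-48 centroid 61.4 ext 64.6 58.2 min at 61.0 (107)
-50 centroid 61.5 ext 67.8 55.4 min at 61.6 (92)
-52 centroid 61.2 ext 69.6 52.4 min at 62.0 (83)
-54 centroid 61.1 ext 69.4 52.2 min at 61.4 (78)
side white 221.0 dark 51.0
-26 centroid 58.9 ext 69.2 44.2 min at 53.0 (84)
-28 centroid 58.2 ext 67.8 50.0 min at 53.2 (63)
-30 centroid 58.0 ext 67.2 50.0 min at 52.0 (53)
-32 centroid 57.1 ext 65.2 49.4 min at 53.0 (58)
-34 centroid 57.3 ext 63.0 51.8 min at 55.6 (70)
-36 centroid 57.0 ext 62.0 53.2 min at 55.0 (60)
-38 centroid 56.2 ext 60.2 52.8 min at 55.8 (65)
-40 centroid 55.6 ext 59.0 52.6 min at 54.2 (56)
-42 centroid 56.0 ext 59.2 53.4 min at 55.2 (66)
-44 centroid 56.8 ext 60.4 53.8 min at 56.0 (76)
-46 centroid 56.3 ext 60.6 52.8 min at 54.2 (59)
-48 centroid 56.4 ext 60.8 52.8 min at 55.2 (61)
-50 centroid 56.9 ext 61.2 52.8 min at 56.2 (73)
-52 centroid 57.6 ext 65.2 52.0 min at 57.0 (85)
-54 centroid 57.5 ext 75.8 48.0 min at 51.2 (66)
```

View pics/g.png

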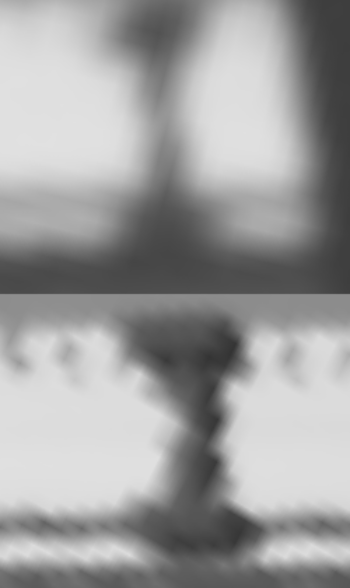

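Top view: wedge y ≈ 62.45, pointer y ≈ 61.35, so about 1.1 mm remains. The side view's left edges agree at 1–1.5 mm. I turn 0.06 more.

>>> drive_tool --series '[0,0,0,0.03,0,0,0,0.06,0,0,0,0.06,0,0,0,0.06,0,0,0,0.06]'

```text
time_s: 7.58
eef_pos: [0.6267, 0.2049, 0.0754]
orientation: [1.622, 2.688, -0.001]
force: [2.2, -5.1, -1.6]
opening: 0.0129
grip_force: 40.6
```

```bash
python3 m.py g2.png
```

```text
t 7.58 tcp [0.6267 0.2049 0.0754] yaw 27.8 tilt 0.11 shift [-0.1 -0.8  4.4] turn 0.0 F [ 2.2 -5.1 -1.6] open 0.0129 gf 40.57904362678528
top white 222.0 dark 61.0
-26 centroid 62.7 ext 69.2 44.2 min at 62.2 (85)
-28 centroid 62.9 ext 68.8 57.4 min at 62.8 (88)
-30 centroid 62.5 ext 66.8 58.6 min at 63.2 (104)
-32 centroid 62.4 ext 65.0 59.8 min at 61.6 (117)
-34 centroid 62.4 ext 64.6 60.4 min at 62.0 (123)
-36 centroid 62.5 ext 64.0 61.0 min at 62.4 (132)
-38 centroid 62.7 ext 63.6 61.8 min at 63.0 (140)
-40 centroid 62.7 ext 63.4 61.4 min at 63.4 (148)
-42 centroid 62.5 ext 64.0 61.0 min at 61.8 (136)
-44 centroid 62.6 ext 64.6 60.6 min at 62.4 (123)
-46 centroid 62.7 ext 65.4 60.2 min at 62.8 (113)
-48 centroid 62.7 ext 66.4 59.2 min at 63.2 (104)
-50 centroid 62.8 ext 69.4 56.2 min at 63.2 (95)
-52 centroid 62.8 ext 71.2 54.0 min at 62.0 (84)
-54 centroid 62.7 ext 71.4 53.8 min at 62.6 (78)
side white 221.0 dark 52.0
-26 centroid 58.9 ext 69.2 44.2 min at 53.0 (84)
-28 centroid 58.2 ext 67.8 50.0 min at 53.2 (62)
-30 centroid 58.0 ext 67.2 50.0 min at 52.0 (53)
-32 centroid 57.1 ext 65.2 49.4 min at 53.0 (58)
-34 centroid 57.4 ext 63.0 51.8 min at 55.6 (70)
-36 centroid 57.0 ext 62.0 53.2 min at 55.0 (60)
-38 centroid 56.2 ext 60.2 52.8 min at 55.8 (65)
-40 centroid 55.5 ext 59.2 52.6 min at 54.2 (57)
-42 centroid 56.4 ext 61.0 53.4 min at 55.2 (75)
-44 centroid 57.7 ext 61.8 54.4 min at 56.2 (74)
-46 centroid 57.5 ext 61.6 53.8 min at 57.0 (69)
-48 centroid 57.7 ext 62.0 54.0 min at 56.6 (71)
-50 centroid 58.0 ext 62.4 54.4 min at 56.4 (66)
-52 centroid 58.4 ext 67.0 52.8 min at 56.6 (82)
-54 centroid 58.6 ext 75.8 48.6 min at 54.0 (73)
```

Aligned: 62.5 against 62.65. I release and go up.

>>> drive_tool --series '[0,0,0,0,0,0,0,0,0,0,0,0,0,0,0,0,0,0,-30,0,0,0,-70,0,0,0,-110,0,0,0,-110,0]' --grip 60

```text
time_s: 8.85
eef_pos: [0.6302, 0.2078, 0.1949]
orientation: [1.62, 2.679, 0.02]
force: [1.8, -0.0, 0.7]
opening: 0.0511
grip_force: 0.0
```

```bash
python3 m.py g3.png | awk '/^t/||/top/||/-3[24]/||/-4[68]/'; python3 -c "
from h import *
plan((.5222,.3600,.13),113.5); print(ctrl.read_state()['joint_positions'].round(2))"
```

```text
t 8.85 tcp [0.6302 0.2078 0.1949] yaw 27.7 tilt 0.97 shift [ -0.7  -7.4 123.8] turn 0.0 F [ 1.8 -0.   0.7] open 0.0511 gf 0.0
top white 223.0 dark 72.0
-32 centroid 62.3 ext 65.0 59.8 min at 61.6 (118)
-34 centroid 62.4 ext 64.4 60.6 min at 62.0 (123)
-46 centroid 62.7 ext 65.2 60.2 min at 62.8 (114)
-48 centroid 62.7 ext 66.4 59.2 min at 63.2 (104)
-32 centroid 57.1 ext 65.2 49.4 min at 53.0 (58)
-34 centroid 57.4 ext 63.0 51.8 min at 55.6 (70)
-46 centroid 57.5 ext 61.6 53.8 min at 57.0 (69)
-48 centroid 57.7 ext 62.0 54.0 min at 56.6 (71)
t 9.45 tcp [0.626  0.206  0.1847] yaw 27.6 tilt 0.06 shift [184.5 -20.5  54.8] turn -1.499 F [-0.   0.7  0.1] open 0.0512 gf 0.0
[ 0.3   0.48  1.43  0.    1.23 -0.18]
```

>>> drive_tool --series '[184,-20,20,-0.13,184,-20,55,-0.25,184,-20,55,-0.37,184,-20,55,-0.5,184,-20,55,-0.62,184,-20,55,-0.75,184,-20,55,-0.87,184,-20,55,-1,184,-20,55,-1.12,184,-20,55,-1.24,184,-20,55,-1.36,184,-20,55,-1.5]'

```text
time_s: 10.45
eef_pos: [0.5231, 0.3599, 0.1302]
orientation: [0.628, -3.078, -0.0]
force: [0.2, -0.6, -0.1]
opening: 0.0513
grip_force: 0.0
```

```bash
python3 - <<'E'
from h import *
for n in("side","top"):
    P,im=cloud(n); Q=near(P,(.522,.36),.032,.055,.074)
    if len(Q)>5: print(n,len(Q),np.median(Q[:,2]),cv2.minAreaRect(Q[:,:2].astype(np.float32)*1000))
plan((.5222,.3600,.038),113.5)
save("side","k.png",(190,140,270,200),8)
E
```

```text
side 185 0.06612810703048377 ((521.0829467773438, 358.4660949707031), (48.705101013183594, 14.876808166503906), 24.34542465209961)
top 13 0.06819975578366577 ((503.9233703613281, 349.07855224609375), (4.891787052154541, 10.42983341217041), 55.19035339355469)
t 10.55 tcp [0.5231 0.3599 0.1302] yaw 112.7 tilt 0.01 shift [ 0.8  0.5 92.2] turn -0.014 F [-0.5 -0.4 -0.1] open 0.0513 gf 0.0
```

View pics/k.png

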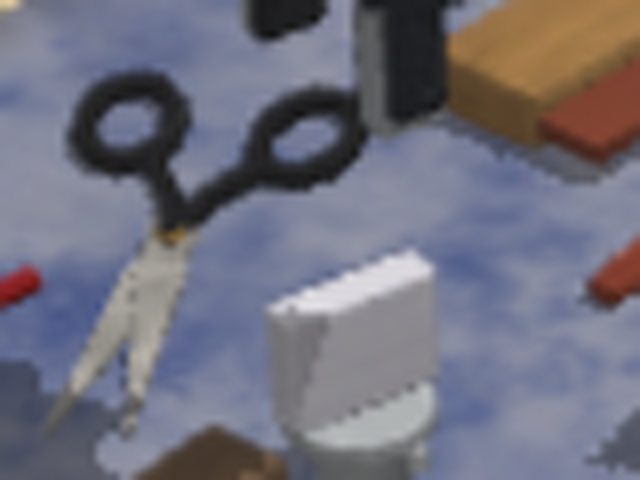

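The key is confirmed: white wing with a grey flange at (350,340) in the crop, and the fingers are above it. I descend and grip.

>>> drive_tool --series '[1,0,30,-0.01,1,0,60,-0.01,1,0,80,-0.01,1,0,91,-0.01,1,0,91,-0.01,1,0,91,-0.01]'

```text
time_s: 11.1
eef_pos: [0.5225, 0.3597, 0.0395]
orientation: [-0.632, 3.077, 0.0]
force: [-0.1, -0.3, 0.5]
opening: 0.0511
grip_force: 0.0
```

>>> drive_tool --series '[0,0,0,0,0,0,0,0,0,0,0,0,0,0,0,0,0,0,0,0,0,0,0,0]' --grip 0 --newtons 70

```text
time_s: 11.6
eef_pos: [0.523, 0.36, 0.0409]
orientation: [-0.633, 3.074, 0.002]
force: [-0.6, -0.2, 6.0]
opening: 0.0129
grip_force: 69.1
```

>>> drive_tool --series '[0,0,-30,0,0,0,-70,0,0,0,-100,0,0,0,-120,0,0,0,-120,0,0,0,-120,0]'

```text
time_s: 12.1
eef_pos: [0.5223, 0.3595, 0.1599]
orientation: [-0.633, 3.076, 0.001]
force: [-0.6, -0.0, -2.4]
opening: 0.0123
grip_force: 68.6
```

```bash
python3 - <<'E'
from h import *
plan((.659,.0745,.16),104.2)
s=ctrl.read_state(); c=s["eef_pos"][:2]
for n in("side","top"):
    P,im=cloud(n); Q=near(P,c,.04,.08,s["eef_pos"][2]+.05)
    # key parts: print silhouettes median heights
    g=im[(np.nan_to_num(np.linalg.norm(P[...,:2]-c,axis=2),nan=1)<.04)]
    d=ctrl.place_of(n,"key_grip"); print(n,[(np.round(x["point"],4).tolist(),round(x["score"],2)) for x in d])
save("side","h.png",(190,110,310,200),6)
E
```

```text
t 12.1 tcp [0.5223 0.3595 0.1599] yaw 113.3 tilt 0.09 shift [-1.300e+01 -3.158e+02 -2.000e-01] turn 0.158 F [-0.6 -0.  -2.4] open 0.0123 gf 68.58118772506714
side [([0.4099, 0.1347, 0.0585], 0.86), ([0.4945, 0.1262, 0.0541], 0.69), ([0.521, 0.3546, 0.1755], 0.68), ([0.7908, 0.0718, 0.0557], 0.68)]
top [([0.408, 0.1333, 0.0507], 0.71), ([0.4927, 0.1238, 0.0506], 0.61), ([0.7938, 0.0725, 0.0509], 0.61)]
```

View pics/h.png

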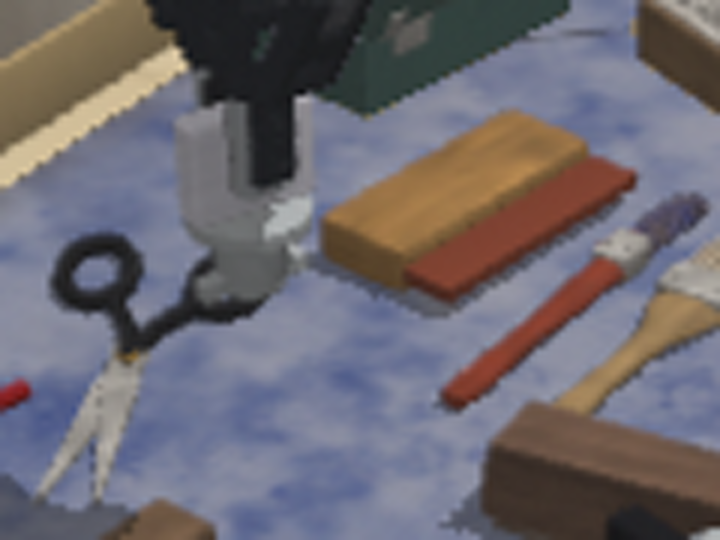

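The key is held upright, with its lugs visible at the bottom. The foot is 41 mm below the TCP. I move above the neck.

>>> drive_tool --series '[0,-20,-20,0,-14,-60,-20,0.05,-14,-316,-20,0.15,-14,-316,-20,0.15,-14,-316,-20,0.15,-14,-316,-20,0.15,-14,-316,-20,0.15,-14,-316,-20,0.15,-14,-316,-20,0.15,-14,-316,-20,0.15,-14,-316,-20,0.15,-14,-316,-20,0.15]'

```text
time_s: 13.35
eef_pos: [0.6591, 0.076, 0.1786]
orientation: [0.403, -3.114, -0.001]
force: [-0.0, 0.8, -1.4]
opening: 0.0125
grip_force: 68.8
```

```bash
python3 - <<'E'
from h import *
plan((.660,.0748,.13),104.4)
for n in("side",):
    P,im=cloud(n); Q=near(P,(.659,.0745),.036,.08,.0875)
    r=cv2.minEnclosingCircle(Q[:,:2].astype(np.float32)*1000); print(n,len(Q),r)
E
```

```text
t 13.35 tcp [0.6591 0.076  0.1786] yaw 104.7 tilt 0.11 shift [-0.6 -1.4 48.6] turn 0.006 F [-0.   0.8 -1.4] open 0.0125 gf 68.78511071205139
side 583 ((658.90478515625, 72.82890319824219), 32.11368942260742)
```

>>> drive_tool --series '[-1,-1,20,0.006,-1,-1,40,0.006,-1,-1,49,0.006,-1,-1,49,0.006,-1,-1,49,0.006,-1,-1,49,0.006]'

```text
time_s: 13.9
eef_pos: [0.6618, 0.0747, 0.1316]
orientation: [-0.393, 3.115, 0.0]
force: [0.2, -0.0, -0.9]
opening: 0.0124
grip_force: 68.8
```

```bash
python3 - <<'E'
from h import *
plan((.660,.0745,.118),104.4)
save("side","n1.png"); save("top","n2.png")
a=cv2.imread("pics/n1.png")[190:300,280:400]; b=cv2.imread("pics/n2.png")[110:220,280:400]
cv2.imwrite("pics/n.png",cv2.resize(np.hstack([a,b]),None,fx=3.3,fy=3.3,interpolation=2))
E
```

```text
t 13.9 tcp [0.6618 0.0747 0.1316] yaw 104.4 tilt 0.12 shift [ 1.8  0.2 13.6] turn -0.0 F [ 0.2 -0.  -0.9] open 0.0124 gf 68.76424312591553
```

View pics/n.png

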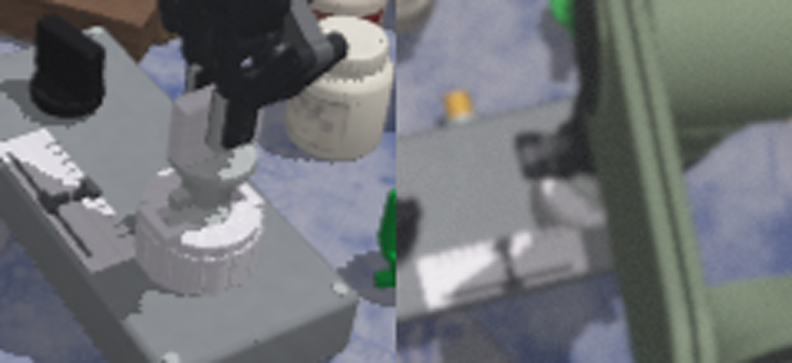

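The key stands centred over the neck, lug toward the front slot at about (180,205), and the pointer is unchanged. I shift 1.8 mm back and lower by feel.

>>> drive_tool --series '[2,0,3,0,2,0,6,0,2,0,9,0,2,0,12,0,2,0,14,0,2,0,14,0,2,0,14,0]'

```text
time_s: 14.58
eef_pos: [0.6591, 0.0735, 0.116]
orientation: [0.392, -3.117, -0.0]
force: [-0.5, -0.2, -1.9]
opening: 0.0128
grip_force: 68.8
```

The foot is 9 mm inside with no contact force, so the lugs are through the slots. I push down to near home.

>>> drive_tool --series '[0,0,3,0,0,0,6,0,0,0,8,0,0,0,10,0,0,0,12,0,0,0,13,0,0,0,14,0,0,0,14,0,0,0,14,0]'

```text
time_s: 15.33
eef_pos: [0.6596, 0.0735, 0.1036]
orientation: [-0.392, 3.115, 0.0]
force: [-1.5, -0.1, 7.2]
opening: 0.0129
grip_force: 69.8
```

```bash
python3 -c "
from h import *
plan((.660,.0745,.101),104.4)
P,im=cloud('side'); print(ctrl.read_state()['torque'])"
```

```text
t 15.33 tcp [0.6596 0.0735 0.1036] yaw 104.3 tilt 0.1 shift [-0.6  0.8  2.6] turn -0.001 F [-1.5 -0.1  7.2] open 0.0129 gf 69.83359694480896
[-0.05357806  0.25375815 -0.0216971 ]
```

The spring is at about 9 N and some 8.4 mm down. I press on until the flange meets the neck.

>>> drive_tool --series '[0,0,1,0,0,0,2,0,0,0,3,0,0,0,4,0,0,0,4,0,0,0,4,0]'

```text
time_s: 15.88
eef_pos: [0.6597, 0.0736, 0.101]
orientation: [-0.392, 3.114, -0.0]
force: [-3.3, 0.4, 12.2]
opening: 0.0129
grip_force: 70.7
```

Seated at z = 0.101 with about 14 N, so the flange is on the neck. I twist clockwise.

>>> drive_tool --series '[0,0,1,0.12,0,0,1,0.24,0,0,1,0.36,0,0,1,0.48,0,0,1,0.6,0,0,1,0.72,0,0,1,0.84,0,0,1,0.96,0,0,1,1.08,0,0,1,1.2,0,0,1,1.2,0,0,1,1.2]'

```text
time_s: 16.88
eef_pos: [0.6608, 0.0727, 0.1009]
orientation: [1.434, 2.789, 0.002]
force: [-1.8, -2.2, 15.0]
opening: 0.013
grip_force: 71.3
```

```bash
python3 -c "
from h import *
plan((.660,.0745,.101),14.3); s=ctrl.read_state(); print(s['torque'],s['joint_positions'].round(2))"
```

```text
t 16.88 tcp [0.6608 0.0727 0.1009] yaw 35.6 tilt 0.32 shift [ 1.9  0.4 -0.1] turn 0.372 F [-1.8 -2.2 15. ] open 0.013 gf 71.2955904006958
[-0.55367412  0.52336323 -0.00077673] [ 0.09  0.55  1.53 -0.    1.06 -0.53]
```

>>> drive_tool --series '[0,0,0,0.1,0,0,0,0.2,0,0,0,0.3,0,0,0,0.4,0,0,0,0.46,0,0,0,0.46,0,0,0,0.46,0,0,0,0.46]'

```text
time_s: 17.55
eef_pos: [0.66, 0.0724, 0.1009]
orientation: [2.033, 2.391, 0.002]
force: [-3.8, -4.1, 15.8]
opening: 0.0129
grip_force: 71.5
```

```bash
cat > t.py <<'E'
from h import *
plan((.660,.0745,.101),14.3); s=ctrl.read_state(); print(s['torque'],s['effort'].round(2))
for n in("side","top"):
    P,im=cloud(n); c=s["eef_pos"][:2]
    Q=near(P,c,.03,.118,.132)
    if len(Q)>20: print(n,len(Q),cv2.minAreaRect(Q[:,:2].astype(np.float32)*1000))
E
python3 t.py
```

```text
t 17.55 tcp [0.66   0.0724 0.1009] yaw 9.3 tilt 0.22 shift [ 2.1  0.4 -0.1] turn -0.088 F [-3.8 -4.1 15.8] open 0.0129 gf 71.47428631782532
[-0.62066431  0.88427304  0.03838514] [  1.94 -41.2  -17.93   0.91  -1.53   0.05]
side 252 ((657.1038208007812, 67.15211486816406), (31.753158569335938, 38.88167190551758), 52.95989990234375)
top 36 ((653.4664306640625, 90.55914306640625), (20.223007202148438, 9.706305503845215), 39.88005828857422)
```

>>> drive_tool --series '[0,0,0,0.04,0,0,0,0.08,0,0,0,0.08,0,0,0,0.08,0,0,0,0.08]'

```text
time_s: 18.07
eef_pos: [0.6598, 0.0724, 0.1009]
orientation: [2.126, 2.308, 0.001]
force: [-3.9, -2.3, 16.0]
opening: 0.0127
grip_force: 71.5
```

```bash
python3 t.py; python3 -c "
import sys
from h import *
s=ctrl.read_state()
ims=np.mean([ctrl.camera('side')[0].astype(float) for _ in range(3)],0)
cv2.imwrite('pics/z.png',cv2.resize(ims[190:290,290:400,::-1].astype(np.uint8),None,fx=5.5,fy=5.5,interpolation=2))"
```

```text
t 18.07 tcp [0.6598 0.0724 0.1009] yaw 4.7 tilt 0.21 shift [ 2.1  0.3 -0.1] turn -0.167 F [-3.9 -2.3 16. ] open 0.0127 gf 71.50950908660889
[-0.62545249  0.9630639   0.18174341] [  1.77 -41.1  -18.     0.95  -1.6    0.21]
side 263 ((657.1357421875, 67.86102294921875), (33.57819747924805, 38.79317855834961), 48.751033782958984)
top 37 ((654.6644287109375, 90.6673355102539), (22.253721237182617, 10.148553848266602), 35.30801773071289)
```

View pics/z.png

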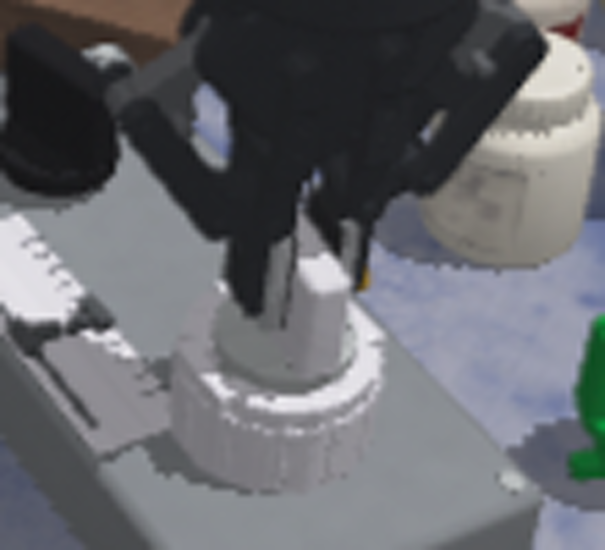

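The wing is turned across the neck at about (315,290), the flange sits flat on it, and the pointer is still at the wedge at about (40,330). Torque rose sharply at 1.74 rad of key turn, which is the hard stop plus the play. The key is held with about 16 N, so I hand in.

```bash
python3 -c "
from plant import ctrl
s=ctrl.read_state(); print(s['eef_pos'],s['force'],s['grip_force']); print(ctrl.sign_off())"
```

```text
[0.65984383 0.07239999 0.10088293] [-4.28745148 -2.44719428 16.34065795] 71.50946617126465
the job is handed in; nothing more can be done
None
```

The job is handed in, with no verdict returned: the pointer lines up with the index wedge to about 0.2 mm by camera, and the key is held pushed home (about 16 N) and turned clockwise to what the torque rise indicates is the hard stop.

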